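# Rack the slotted guard plate and lock it in with the clip-in cover

## Task

Rack the torch guard: first slide the slotted plate's slot sideways over the rack's headed pin and lower it until it hangs with the pin at the top of its notch, and let go. Then push the plain cover panel straight down into the spring clips beside it, fully home on the rack's base, so that it keeps the plate from sliding off.

Things in the scene. Friction and masses are not known exactly. Their poses are not given: they have to be found in the camera images.
- guard_rack: Fixed grey steel rack, base 130 (x) x 250 (y) x 12 mm; origin under the base's centre on the table; x away from the robot, y left, z up, yawed up to 0.3 rad. At y = +65 a post 50 mm wide, 155 mm high, front face at x = +10, carries a headed pin; at y = -65 (mm) spring clips stand on the base.
- pin_top (a point): On the rack: top of the 8 mm thick pin (139 mm above the table, pin axis 135), mid-gap; axes as the rack's. The pin points along the rack's -x out of the post. Between the post's face and the pin's head (26 mm round, 6 mm thick) is a 20 mm gap along x, centred here, for the plate, which enters it sideways along y.
- clip_floor (a point): On the rack: top of its base (12 mm above the table) midway between the clips, where the middle of the cover panel's underside belongs; axes as the rack's. The panel stands in the rack's y-z plane, like the hung plate. Low end stops, 14 mm tall, leave it 7 mm play either way along y; foot rails 14 mm apart, 10 mm tall, guide its foot.
- clip_mouth (a point): On the rack: 62 mm above the table, level with the top of the spring leaves, above clip_floor. Two pairs of leaves, 30 mm either side along y, flared at the top to take a foot up to about 7 mm off centre. Their noses, 44 mm above the table, stand about 4 mm apart and spring aside: the push peaks at 10 to 20 N as the foot passes the noses (last 32 mm), then eases.
- strap_plate: Loose slotted steel plate, 6 mm thick (local x), 87 wide (y = -42 to +45), 95 tall, about 250 g, upright in a wooden block; origin at y = 0 on its underside. Above its top edge a black grip block 12 (x) x 24 (y) x 50 mm tall, from z = 95 to 145 mm. It hangs with its +y edge (slot mouth) towards the rack's +y, so it slides on towards +y from the pin's -y side.
- slot_mouth (a point): On the slotted plate: middle of the slot's open end at the +y edge (local y = 45, z = 59 mm). The slot is 14 mm wide (z = 52 to 66), runs level from this edge to the plate's middle (y = -7), and there turns up into a 14 mm wide notch (y = -7 to +7) that ends at z = 80 mm.
- notch_top (a point): On the slotted plate: middle of the closed upper end of its notch (local 0, 0, 80 mm), which rests on the top of the pin when the plate hangs; axes as the plate's.
- cover_panel: Loose plain steel panel with no slot, 8 mm thick (local x), 100 wide (y), 95 tall, about 200 g, lower edge rounded, upright in the other wooden block (it may lean a few degrees); origin at the middle of its underside. Above its top edge the same black grip block, 12 (x) x 24 (y) x 50 mm tall, from z = 95 to 145 mm. Front and back are alike.
- strap_block: Fixed wooden block 60 (x) x 110 (y) x 40 mm tall; origin under its centre. The slotted plate stands in its groove, which runs along y, 8.5 mm wide and 30 mm deep, floor 10 mm above the table.
- cover_block: Fixed wooden block 60 (x) x 110 (y) x 40 mm tall; origin under its centre. The cover panel stands in its groove, which runs along y, 10 mm wide and 30 mm deep, floor 10 mm above the table.

How it is judged:
On the way, in this order (a step that is already met when the one before it is completed fails the run):
1. the slotted plate hangs released on the pin, before the cover panel is in its clips (x of notch_top in the frame of pin_top between -0.01 and 0.01 m and y of notch_top in the frame of pin_top between -0.008 and 0.008 m and z of notch_top in the frame of pin_top between -0.004 and 0.004 m and angle between strap_plate's own z axis and vertical below 0.25 rad and angle between the x axis of strap_plate and the x axis of guard_rack, either way round below 0.35 rad and contact force between strap_plate and the fingers below 0.1 N and linear speed of strap_plate below 0.05 m/s), for 0.2 s.
2. the cover panel is pushed home in the spring clips while the plate hangs (all of step 1 and x of cover_panel in the frame of clip_floor between -0.007 and 0.007 m and y of cover_panel in the frame of clip_floor between -0.012 and 0.012 m and z of cover_panel in the frame of clip_floor between -0.004 and 0.004 m and angle between cover_panel's own z axis and vertical below 0.12 rad and angle between the x axis of cover_panel and the x axis of guard_rack, either way round below 0.15 rad), for 0.2 s.
At the end, for the whole second after the job is handed in: The slotted plate hangs released and at rest: notch top within 10 mm along the pin, 8 mm across it and 4 mm in height of the pin's top, tilt under 0.25 rad. The cover panel stands home in the clips: underside within 4 mm of the base, 7 mm of the clip line, 12 mm along it, tilt under 0.12 rad (all of step 2 and linear speed of cover_panel below 0.02 m/s); the robot touches nothing.
It also fails if it takes over 59 s, if anything falls off the work surface, if the arm or the gripper's body presses on something with over 40 N, if the wrist force passes 120 N, or if a joint passes its speed limit or range.

## Robot

A 6-joint arm with a two-finger parallel gripper is mounted at the origin on a cart in front of the work surface, level with it; the furniture and walls round the work are solid. World frame = base frame: x ahead of the robot, y to its left, z up, the work surface at z = 0. Lengths are in m, angles in rad, forces in N, time in s.
With the tool pointing down it reaches from about 0.25 to 0.775 m from the base axis. Payload 4 kg.
Tool frame: the origin (TCP) lies midway between the tips of the shut fingers; the grasp point (between the pads) lies 19 mm behind it; x points along the fingers, y is the direction in which the jaws open and shut, and the axes are right-handed (so a half turn about x gives the same grasp; the last joint's range is limited). The gripper opens to 85 mm and grips with 20 to 120 N. Pads are 22 mm wide; open, the fingers measure 114 mm over their backs; the gripper's body (76 mm by 85 mm) begins 54 mm behind the grasp point. The pads swing forward as they close: fully open they stand 13 mm farther back than shut.
Start: joints at [-1.43, 0.087, 1.371, -0, 1.684, -0.103], TCP at [0.133, -0.534, 0.231] pointing down, gripper open.
Joint ranges: [-3.1, 3.1], [-0.76, 2.03], [0.27, 2.55], [-1.08, 4.22], [0.17, 2.65], [-2.57, 2.57]. Speed limits (rad/s): [2.79, 2.79, 3.14, 3.14, 3.14, 3.14].

## Interface

Orientations are given as a unit quaternion [x, y, z, w].
In Python, from cell import env, viewer gives the robot as it stands.
- The arm moves only by the tool play_rows, never from a script. Its argument "commands" is a list of rows, each an object of numbers: "fingers": the finger opening in cm, from 0 to 8.54; "x", "y", "z": the shift along the world's x, y, z in cm; "wx", "wy", "wz": the turn, a rotation vector about the world's x, y, z in degrees. A call has exactly 8 rows; each row shifts and turns the commanded pose from where the row before left it; what a row does not reach is not made up. A row lasts 1/10 s, in which the tool goes at most 50 mm and 8.59 degrees, less where a joint would pass 70% of its speed; a pose out of reach is approached as far as the arm can. A call is refused whole if a number of a shift passes 5 or a number of a turn 8.59, either way. A call with a gripper value outside its range is refused whole. The fingers move at their own pace and stop on an object; "newtons" is the grip in N (left out, the last holds). Time passes only in rows, so rows that do not move let the fingers close, or fill a call up. It gives the time, the measured TCP pose, the force and the opening at its end, in the units of the state.
- env.get_state(): the state, without advancing time (a new reading comes with each control period).
- viewer.read_camera(name): name is "side" or "top" or "wrist"; returns the picture (480x640x3 uint8, blue, green, red); there is no depth.
- viewer.camera_info(name): a dict with "fx", "fy", "cx", "cy" (pixels), "R" (3x3) and "t" (3): a world point X has camera coordinates R X + t; the wrist camera has in their place "tool_from_camera" (4x4, takes a point from camera to tool coordinates, whose origin is the TCP and whose axes are the tool frame's). Camera axes: x right, y down, z forward; pixel columns grow to the right and rows downward; lengths in m; the calibration is good to about 2 mm. A picture is of the moment at which its call begins: read the wrist's pose just before it. camera_info takes no time and is no camera call.
- env.sign_off(): hands the job in, once; it reports no verdict.
The state is a dict: "time_s": time; "joint_pos": joint angles; "qvel": joint speeds; "joint_efforts": joint torques, N m; "tcp_pos": TCP position; "tcp_rot": TCP orientation; "contact_force": force on the tool from outside, world axes, zero at the start; "wrist_torque": the same for the moment, N m; "grip_width": finger opening in m.
Only numpy, scipy, OpenCV 4.12 (cv2) and the standard library are available. Lean on these libraries where they do the work, as an engineer would, in place of code of your own. Each camera call takes 0.05 s, during which the arm holds its last target.

## Working session

There is one attempt and no reset: what is moved stays moved. The work goes in short steps, Python scripts to look and compute and a tool call to move; the robot and the scene stay as the last step left them, time stands still between calls to the robot, and variables do not carry over. Pictures are saved under pics/ and viewed, and the job is handed in when it is done.

Besides the shell and the picture viewer there is one more tool, called as name(argument=value, ...), one argument or row to a line, values as JSON. play_rows: Moves the arm, as the interface text tells. Its arguments: {"type":"object","properties":{"commands":{"type":"array"},"newtons":{"type":"number"}},"required":["commands"]}

```bash
ls; mkdir -p pics; python3 - <<'E'
from cell import env, viewer
import cv2
s=env.get_state()
print({k:s[k] for k in('time_s','joint_pos','tcp_pos','tcp_rot','contact_force','grip_width')})
for n in("top","side","wrist"):
    print(n,viewer.camera_info(n))
for n in("top","side","wrist"):
    cv2.imwrite(f"pics/{n}0.png",viewer.read_camera(n))
E
```

```text
pics
{'time_s': 0.0, 'joint_pos': array([-1.43013143e+00,  8.79745142e-02,  1.37228067e+00,  7.82089351e-06,
        1.68361025e+00, -1.03102419e-01]), 'tcp_pos': array([ 0.13267335, -0.53323552,  0.23011507]), 'tcp_rot': array([-0.70184819, -0.08677524,  0.70187288, -0.08516832]), 'contact_force': array([0.03674084, 0.49172576, 0.65877594]), 'grip_width': 0.08532901283135508}
top {'fx': 522.0955606410441, 'fy': 522.0955606410441, 'cx': 327.2850672127634, 'cy': 239.45946981228988, 'R': array([[ 0.03437312, -0.99940834, -0.00120492],
       [-0.97817679, -0.03339565, -0.20507292],
       [ 0.20491135,  0.00822762, -0.97874596]]), 't': array([-0.06915894,  0.52680618,  1.08196508])}
side {'fx': 559.1564715767669, 'fy': 559.1564715767669, 'cx': 319.0732663856969, 'cy': 246.83928457505462, 'R': array([[-0.21310348, -0.97691843,  0.01474063],
       [-0.60161067,  0.11931679, -0.7898279 ],
       [ 0.76983862, -0.17718319, -0.61315137]]), 't': array([0.08937552, 0.4293361 , 1.08511807])}
wrist {'fx': 356.864921525486, 'fy': 356.864921525486, 'cx': 320.8498000878966, 'cy': 240.79503118772436, 'tool_from_camera': array([[ 2.81150993e-04, -2.96477180e-01,  9.55039896e-01,
        -1.41289555e-01],
       [ 9.99999960e-01,  6.77697060e-05, -2.73348591e-04,
        -8.80853275e-04],
       [ 1.63188467e-05,  9.55039935e-01,  2.96477188e-01,
        -7.54316318e-02],
       [ 0.00000000e+00,  0.00000000e+00,  0.00000000e+00,
         1.00000000e+00]])}
```

View pics/top0.png

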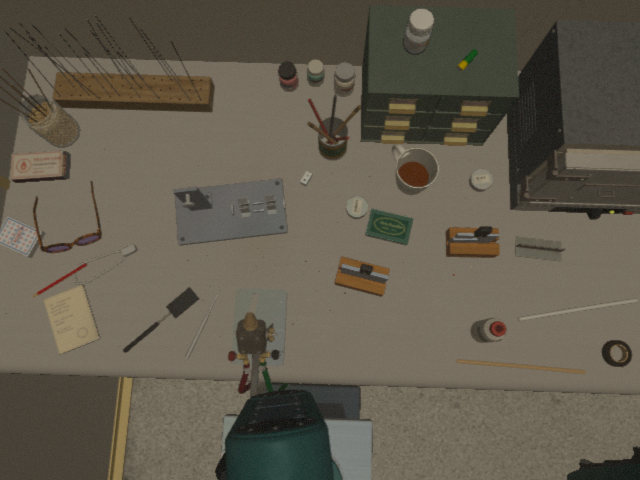

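View pics/side0.png

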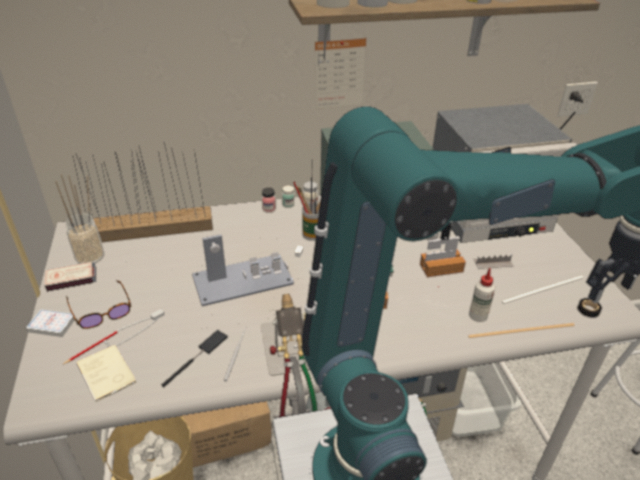

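View pics/wrist0.png

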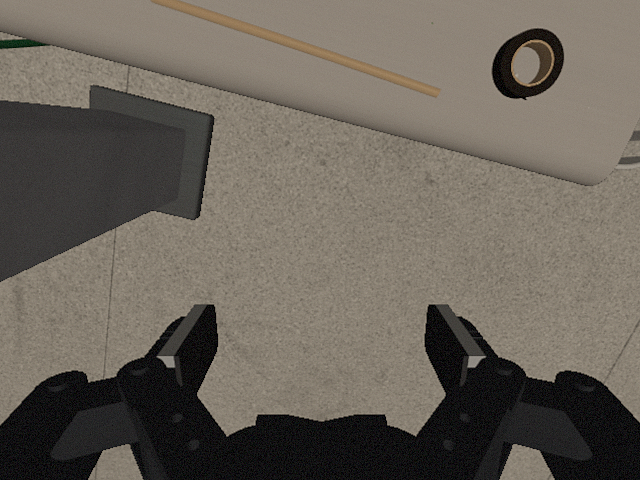

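```bash
python3 - <<'E'
import cv2,numpy as np
t=cv2.imread("pics/top0.png");s=cv2.imread("pics/side0.png")
a=cv2.resize(t[165:255,165:295],None,fx=6,fy=6,interpolation=cv2.INTER_CUBIC)
cv2.imwrite("pics/z1.png",a)
b=cv2.resize(t[215:305,325:455],None,fx=3,fy=3,interpolation=cv2.INTER_CUBIC)
b2=cv2.resize(t[205:295,430:560],None,fx=3,fy=3,interpolation=cv2.INTER_CUBIC)
c=cv2.resize(s[215:305,410:540],None,fx=3,fy=3,interpolation=cv2.INTER_CUBIC)
c2=cv2.resize(s[225:315,180:310],None,fx=3,fy=3,interpolation=cv2.INTER_CUBIC)
cv2.imwrite("pics/z2.png",np.vstack([np.hstack([b,b2]),np.hstack([c,c2])]))
E
```

```text
(no output)
```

View pics/z1.png

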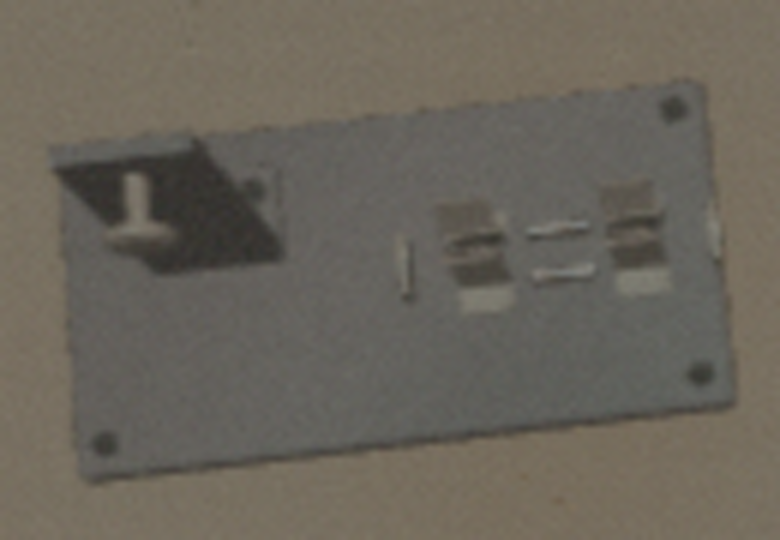

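View pics/z2.png

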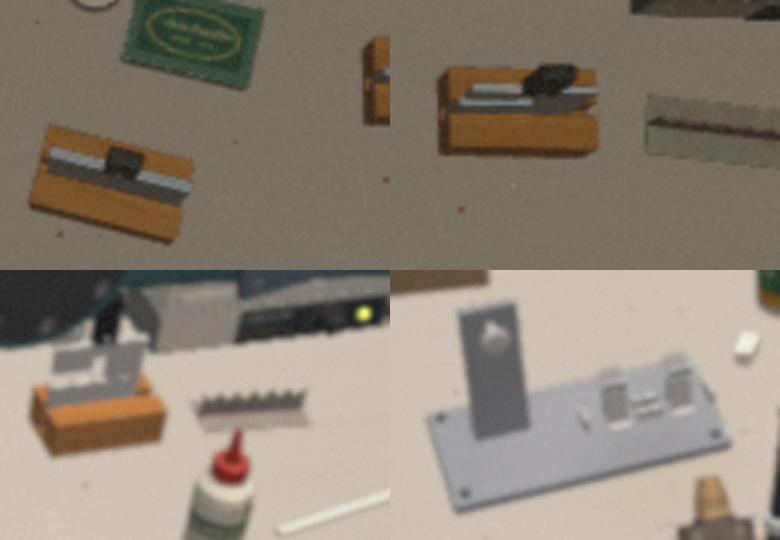

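```bash
cat > h.py <<'E'
import numpy as np,cv2
from scipy.spatial.transform import Rotation as Ro
from cell import env, viewer
def cam(n,st=None):
    c=viewer.camera_info(n)
    if n=='wrist':
        st=st or env.get_state()
        T=np.eye(4);T[:3,:3]=Ro.from_quat(st['tcp_rot']).as_matrix();T[:3,3]=st['tcp_pos']
        M=np.linalg.inv(T@np.array(c['tool_from_camera']));return c,M[:3,:3],M[:3,3]
    return c,np.array(c['R']),np.array(c['t'])
def ray(C,uv,z):
    c,R,t=C;d=R.T@np.array([(uv[0]-c['cx'])/c['fx'],(uv[1]-c['cy'])/c['fy'],1.]);o=-R.T@t
    return o+d*(z-o[2])/d[2]
def proj(C,X):
    c,R,t=C;p=R@np.array(X)+t;return np.array([c['fx']*p[0]/p[2]+c['cx'],c['fy']*p[1]/p[2]+c['cy']])
E
python3 - <<'E'
from h import *
np.set_printoptions(precision=4,suppress=True)
T=cam('top'); f=lambda x,y,k=6,o=(165,165):(x/k+o[0]-.4,y/k+o[1]-.4)
TR,BR,BL=[ray(T,f(*p),.012) for p in((703,80),(735,402),(85,478))]
print(TR,BR,BL,np.linalg.norm(TR-BR),np.linalg.norm(BR-BL)); ctr=(TR+BL)/2
print('ctr',ctr,'yaw',np.arctan2(-(BL-BR)[0],(BL-BR)[1]))
img=cv2.imread('pics/top0.png');hsv=cv2.cvtColor(img,cv2.COLOR_BGR2HSV)
m=cv2.inRange(hsv,(5,150,60),(20,255,255))
for c in cv2.findContours(m,cv2.RETR_EXTERNAL,cv2.CHAIN_APPROX_SIMPLE)[0]:
    if cv2.contourArea(c)>150:
        r=cv2.minAreaRect(c);b=cv2.boxPoints(r);P=np.array([ray(T,q,.04) for q in b]);print(r);print(P[:,:2],P.mean(0))
s=env.get_state();print(Ro.from_quat(s['tcp_rot']).as_matrix())
E
```

```text
[0.6798 0.0597 0.012 ] [0.5529 0.041  0.012 ] [0.5153 0.2838 0.012 ] 0.12829219644481996 0.24576577802217703
ctr [0.5975 0.1718 0.012 ] yaw 0.153596099693772
((359.6500244140625, 283.0500183105469), (49.33152770996094, 13.597793579101562), 18.434947967529297)
[[ 0.4389 -0.0689]
 [ 0.4674 -0.0774]
 [ 0.4368 -0.1797]
 [ 0.4086 -0.1708]] [ 0.4379 -0.1242  0.04  ]
((363.9151916503906, 265.331298828125), (49.032535552978516, 8.980880737304688), 8.841814994812012)
[[ 0.4737 -0.0785]
 [ 0.4934 -0.081 ]
 [ 0.4803 -0.1872]
 [ 0.4607 -0.1844]] [ 0.477  -0.1328  0.04  ]
((472.5, 248.0), (14.0, 51.0), 90.0)
[[ 0.5374 -0.3147]
 [ 0.5413 -0.427 ]
 [ 0.5099 -0.4259]
 [ 0.5061 -0.3143]] [ 0.5237 -0.3705  0.04  ]
((413.0, 173.5), (23.0, 28.0), 90.0)
[[ 0.7175 -0.2079]
 [ 0.7196 -0.2715]
 [ 0.6649 -0.2713]
 [ 0.6628 -0.2082]] [ 0.6912 -0.2397  0.04  ]
[[-0.0003  0.2414 -0.9704]
 [ 0.0018 -0.9704 -0.2414]
 [-1.     -0.0018 -0.0002]]
```

play_rows(
  commands=[
    {"x":4.4,"y":1.9,"z":0.9,"wz":8.5,"fingers":8.5},
    {"x":4.4,"y":1.9,"z":0.9,"wz":8.5},
    {"x":4.4,"y":1.9,"z":0.9,"wz":8.5},
    {"x":4.4,"y":1.9,"z":0.9,"wz":8.5},
    {"x":4.4,"y":1.9,"z":0.9,"wz":8.5},
    {"x":4.4,"y":1.9,"z":0.9,"wz":8.5},
    {"x":4.4,"y":1.9,"z":0.9,"wz":8.5},
    {"x":4.4,"y":1.9,"z":0.9,"wz":8.5},
  ],
)

```text
invalid input
```

```bash
python3 - <<'E'
from h import *
T=cam('top');print(ray(T,(483.3,228),.155))
E
```

```text
[ 0.5416934 -0.3612052  0.155    ]
```

play_rows(
  commands=[
    {"x":4.4,"y":1.9,"z":0.9,"wx":0,"wy":0,"wz":8.5,"fingers":8.5},
    {"x":4.4,"y":1.9,"z":0.9,"wx":0,"wy":0,"wz":8.5,"fingers":8.5},
    {"x":4.4,"y":1.9,"z":0.9,"wx":0,"wy":0,"wz":8.5,"fingers":8.5},
    {"x":4.4,"y":1.9,"z":0.9,"wx":0,"wy":0,"wz":8.5,"fingers":8.5},
    {"x":4.4,"y":1.9,"z":0.9,"wx":0,"wy":0,"wz":8.5,"fingers":8.5},
    {"x":4.4,"y":1.9,"z":0.9,"wx":0,"wy":0,"wz":8.5,"fingers":8.5},
    {"x":4.4,"y":1.9,"z":0.9,"wx":0,"wy":0,"wz":8.5,"fingers":8.5},
    {"x":4.4,"y":1.9,"z":0.9,"wx":0,"wy":0,"wz":8.5,"fingers":8.5},
  ],
)

```text
time_s: 0.95
tcp_pos: [0.4863, -0.3806, 0.3033]
tcp_rot: [-0.532, -0.466, 0.532, -0.465]
contact_force: [0.2, -0.7, 0.1]
grip_width: 0.0848
```

play_rows(
  commands=[
    {"x":2.5,"y":0.7,"z":0,"wx":0,"wy":0,"wz":6,"fingers":8.5},
    {"x":2.5,"y":0.7,"z":0,"wx":0,"wy":0,"wz":0,"fingers":8.5},
    {"x":0,"y":0,"z":0,"wx":0,"wy":0,"wz":0,"fingers":8.5},
    {"x":0,"y":0,"z":0,"wx":0,"wy":0,"wz":0,"fingers":8.5},
    {"x":0,"y":0,"z":0,"wx":0,"wy":0,"wz":0,"fingers":8.5},
    {"x":0,"y":0,"z":0,"wx":0,"wy":0,"wz":0,"fingers":8.5},
    {"x":0,"y":0,"z":0,"wx":0,"wy":0,"wz":0,"fingers":8.5},
    {"x":0,"y":0,"z":0,"wx":0,"wy":0,"wz":0,"fingers":8.5},
  ],
)

```text
time_s: 1.75
tcp_pos: [0.5341, -0.3682, 0.3037]
tcp_rot: [0.509, 0.491, -0.509, 0.491]
contact_force: [-0.5, 0.6, -0.8]
grip_width: 0.0853
```

```bash
python3 - <<'E'
from h import *
s=env.get_state();print(s['tcp_pos'],s['tcp_rot'],s['time_s'],Ro.from_quat(s['tcp_rot']).as_matrix())
np.save('w1.npy',np.r_[s['tcp_pos'],s['tcp_rot']])
cv2.imwrite('pics/w1.png',viewer.read_camera('wrist'))
E
```

```text
[ 0.53414595 -0.36815851  0.30372248] [ 0.50906198  0.49059861 -0.50901546  0.49099101] 1.75 [[ 4.32540807e-04  9.99334223e-01 -3.64818275e-02]
 [-3.53826102e-04 -3.64816757e-02 -9.99334259e-01]
 [-9.99999844e-01  4.45161070e-04  3.37810719e-04]]
```

View pics/w1.png

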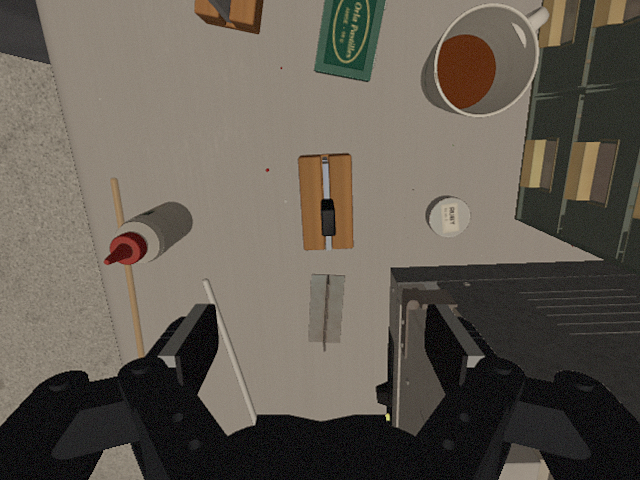

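```bash
python3 - <<'E'
from h import *
np.set_printoptions(precision=4,suppress=True)
w=np.load('w1.npy');W=cam('wrist',{'tcp_pos':w[:3],'tcp_rot':w[3:]})
img=cv2.imread('pics/w1.png');hsv=cv2.cvtColor(img,cv2.COLOR_BGR2HSV)
roi=img[140:260,285:370];cv2.imwrite('pics/w1z.png',cv2.resize(roi,None,fx=5,fy=5,interpolation=cv2.INTER_CUBIC))
m=cv2.inRange(hsv,(5,120,60),(22,255,255));k=np.zeros_like(m);k[145:255,290:365]=m[145:255,290:365]
cs=cv2.findContours(k,cv2.RETR_EXTERNAL,cv2.CHAIN_APPROX_SIMPLE)[0]
for c in cs:
    if cv2.contourArea(c)>200:
        b=cv2.boxPoints(cv2.minAreaRect(c));print(b,np.array([ray(W,q,.04)[:2] for q in b]))
for X in([.534,-.368,.105],[.534,-.368,.155]):print(proj(W,X))
E
```

```text
[[297.8093 155.5661]
 [349.8708 152.6738]
 [355.12   247.16  ]
 [303.0585 250.0523]] [[ 0.51   -0.3177]
 [ 0.5675 -0.3166]
 [ 0.5724 -0.4267]
 [ 0.5101 -0.4281]]
[321.2156 212.2043]
[321.2534 225.279 ]
```

View pics/w1z.png

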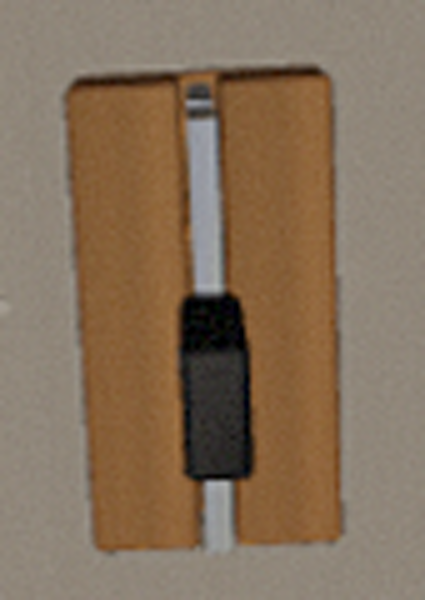

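```bash
python3 - <<'E'
from h import *
np.set_printoptions(precision=4,suppress=True)
w=np.load('w1.npy');W=cam('wrist',{'tcp_pos':w[:3],'tcp_rot':w[3:]})
f=lambda x,y:(x/5+285-.4,y/5+140-.4)
r=lambda x,y,z:ray(W,f(x,y),z)[:2]
print('blk',[r(*p,.04) for p in((68,88),(330,78),(343,540),(97,548))], np.mean([r(*p,.04) for p in((68,88),(330,78),(343,540),(97,548))],0))
print('grip top',[r(*p,.155) for p in((185,350),(245,350),(251,477),(186,480))])
print('plate top edge',r(202,130,.105),r(209,285,.105),r(218,540,.105))
E
```

```text
blk [array([ 0.5103, -0.3194]), array([ 0.5683, -0.3194]), array([ 0.5701, -0.4271]), array([ 0.5113, -0.427 ])] [ 0.54   -0.3732]
grip top [array([ 0.5348, -0.3546]), array([ 0.5447, -0.355 ]), array([ 0.5452, -0.3769]), array([ 0.5341, -0.377 ])]
plate top edge [ 0.5392 -0.3236] [ 0.5395 -0.3529] [ 0.5397 -0.4045]
```

```bash
python3 - <<'E'
from h import *
np.set_printoptions(precision=3,suppress=True)
w=np.load('w1.npy');W=cam('wrist',{'tcp_pos':w[:3],'tcp_rot':w[3:]});T=cam('top')
for z in(0,.1,.2,.3):print(z,ray(W,(390,267),z),ray(W,(598,262),z),ray(T,(510,208),z),ray(T,(556,25),z))
E
```

```text
0 [ 0.622 -0.47   0.   ] [ 0.899 -0.473  0.   ] [ 0.629 -0.47   0.   ] [ 1.107 -0.603  0.   ]
0.1 [ 0.603 -0.43   0.1  ] [ 0.817 -0.432  0.1  ] [ 0.6   -0.435  0.1  ] [ 1.037 -0.556  0.1  ]
0.2 [ 0.584 -0.39   0.2  ] [ 0.736 -0.391  0.2  ] [ 0.572 -0.4    0.2  ] [ 0.968 -0.51   0.2  ]
0.3 [ 0.564 -0.35   0.3  ] [ 0.654 -0.351  0.3  ] [ 0.543 -0.365  0.3  ] [ 0.898 -0.463  0.3  ]
```

play_rows(
  commands=[
    {"x":0.3,"y":0.1,"z":-3,"wx":0,"wy":0,"wz":1.4,"fingers":8.5},
    {"x":0.25,"y":0.1,"z":-4,"wx":0,"wy":0,"wz":1.4,"fingers":8.5},
    {"x":0,"y":0,"z":-4,"wx":0,"wy":0,"wz":0,"fingers":8.5},
    {"x":0,"y":0,"z":-3,"wx":0,"wy":0,"wz":0,"fingers":8.5},
    {"x":0,"y":0,"z":-2.5,"wx":0,"wy":0,"wz":0,"fingers":8.5},
    {"x":0,"y":0,"z":-1.5,"wx":0,"wy":0,"wz":0,"fingers":8.5},
    {"x":0,"y":0,"z":-0.6,"wx":0,"wy":0,"wz":0,"fingers":8.5},
    {"x":0,"y":0,"z":0,"wx":0,"wy":0,"wz":0,"fingers":8.5},
  ],
)

```text
time_s: 2.6
tcp_pos: [0.5402, -0.3658, 0.1171]
tcp_rot: [0.497, 0.503, -0.497, 0.503]
contact_force: [-0.1, 0.2, -0.0]
grip_width: 0.0853
```

play_rows(
  commands=[
    {"x":0,"y":0,"z":0,"wx":0,"wy":0,"wz":0,"fingers":2},
    {"x":0,"y":0,"z":0,"wx":0,"wy":0,"wz":0,"fingers":1},
    {"x":0,"y":0,"z":0,"wx":0,"wy":0,"wz":0,"fingers":0},
    {"x":0,"y":0,"z":0,"wx":0,"wy":0,"wz":0,"fingers":0},
    {"x":0,"y":0,"z":0,"wx":0,"wy":0,"wz":0,"fingers":0},
    {"x":0,"y":0,"z":0,"wx":0,"wy":0,"wz":0,"fingers":0},
    {"x":0,"y":0,"z":0,"wx":0,"wy":0,"wz":0,"fingers":0},
    {"x":0,"y":0,"z":0,"wx":0,"wy":0,"wz":0,"fingers":0},
  ],
  newtons=60,
)

```text
time_s: 3.4
tcp_pos: [0.5405, -0.366, 0.1179]
tcp_rot: [0.497, 0.503, -0.497, 0.504]
contact_force: [-0.2, -0.6, 2.1]
grip_width: 0.0116
```

```bash
python3 - <<'E'
from h import *
s=env.get_state();print(s['tcp_pos'],s['time_s'],s['contact_force'],s['grip_width'],Ro.from_quat(s['tcp_rot']).as_matrix()[:,1])
cv2.imwrite('pics/w2.png',viewer.read_camera('wrist'))
E
```

```text
[ 0.54046995 -0.36598113  0.11789288] 3.4 [-0.24850916 -0.58951156  2.0993975 ] 0.011628673675600889 [9.99910030e-01 1.33879196e-02 8.34531093e-04]
```

View pics/w2.png

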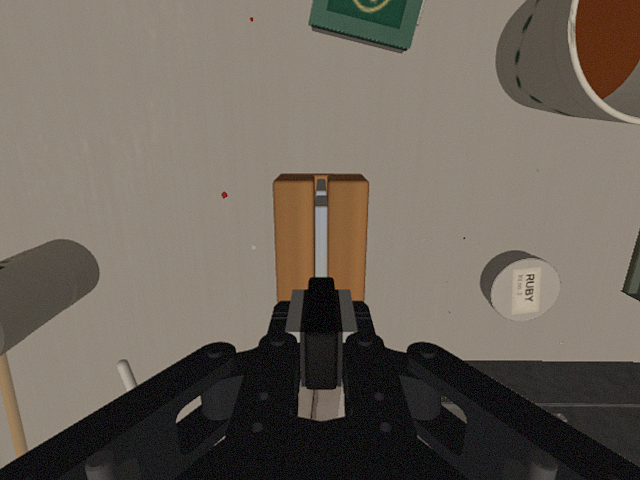

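play_rows(
  commands=[
    {"x":0,"y":0,"z":1,"wx":0,"wy":0,"wz":0,"fingers":0},
    {"x":0,"y":0,"z":3,"wx":0,"wy":0,"wz":0,"fingers":0},
    {"x":0,"y":0,"z":4.5,"wx":0,"wy":0,"wz":0,"fingers":0},
    {"x":0,"y":0,"z":4.5,"wx":0,"wy":0,"wz":0,"fingers":0},
    {"x":0,"y":2,"z":4,"wx":0,"wy":0,"wz":0,"fingers":0},
    {"x":0.5,"y":4,"z":2,"wx":0,"wy":0,"wz":1,"fingers":0},
    {"x":0.5,"y":4.7,"z":0,"wx":0,"wy":0,"wz":1,"fingers":0},
    {"x":0.5,"y":4.7,"z":0,"wx":0,"wy":0,"wz":1,"fingers":0},
  ],
)

```text
time_s: 4.25
tcp_pos: [0.5552, -0.2106, 0.3083]
tcp_rot: [0.484, 0.516, -0.483, 0.516]
contact_force: [1.5, 0.1, -3.1]
grip_width: 0.0115
```

play_rows(
  commands=[
    {"x":0.5,"y":4.7,"z":0,"wx":0,"wy":0,"wz":1,"fingers":0},
    {"x":0.5,"y":4.7,"z":0,"wx":0,"wy":0,"wz":1,"fingers":0},
    {"x":0.5,"y":4.7,"z":0,"wx":0,"wy":0,"wz":1,"fingers":0},
    {"x":0.5,"y":4.7,"z":0,"wx":0,"wy":0,"wz":1,"fingers":0},
    {"x":0.5,"y":4.7,"z":0,"wx":0,"wy":0,"wz":1,"fingers":0},
    {"x":0.5,"y":4.7,"z":0,"wx":0,"wy":0,"wz":0,"fingers":0},
    {"x":0.5,"y":4,"z":0,"wx":0,"wy":0,"wz":0,"fingers":0},
    {"x":0.5,"y":2,"z":0,"wx":0,"wy":0,"wz":0,"fingers":0},
  ],
)

```text
time_s: 5.05
tcp_pos: [0.5945, 0.1341, 0.3066]
tcp_rot: [0.459, 0.539, -0.459, 0.537]
contact_force: [0.3, -0.4, -2.3]
grip_width: 0.0115
```

play_rows(
  commands=[
    {"x":0.5,"y":0,"z":0,"wx":0,"wy":0,"wz":0,"fingers":0},
    {"x":0,"y":0,"z":0,"wx":0,"wy":0,"wz":0,"fingers":0},
    {"x":0,"y":0,"z":0,"wx":0,"wy":0,"wz":0,"fingers":0},
    {"x":0,"y":0,"z":0,"wx":0,"wy":0,"wz":0,"fingers":0},
    {"x":0,"y":0,"z":0,"wx":0,"wy":0,"wz":0,"fingers":0},
    {"x":0,"y":0,"z":0,"wx":0,"wy":0,"wz":0,"fingers":0},
    {"x":0,"y":0,"z":0,"wx":0,"wy":0,"wz":0,"fingers":0},
    {"x":0,"y":0,"z":0,"wx":0,"wy":0,"wz":0,"fingers":0},
  ],
)

```text
time_s: 5.85
tcp_pos: [0.6002, 0.13, 0.3075]
tcp_rot: [0.46, 0.537, -0.46, 0.537]
contact_force: [-0.0, -0.6, -2.3]
grip_width: 0.0111
```

```bash
python3 - <<'E'
from h import *
s=env.get_state();print(s['tcp_pos'],s['time_s'],s['contact_force'],s['grip_width'],Ro.from_quat(s['tcp_rot']).as_matrix()[:,1])
np.save('w3.npy',np.r_[s['tcp_pos'],s['tcp_rot']])
for n in('wrist','side','top'): cv2.imwrite(f'pics/{n}3.png',viewer.read_camera(n))
E
```

```text
[0.60021144 0.13003805 0.30745962] 5.85 [-0.01541059 -0.60149132 -2.33383585] 0.011123610888126727 [9.88362727e-01 1.52115337e-01 2.08126010e-04]
```

View pics/wrist3.png

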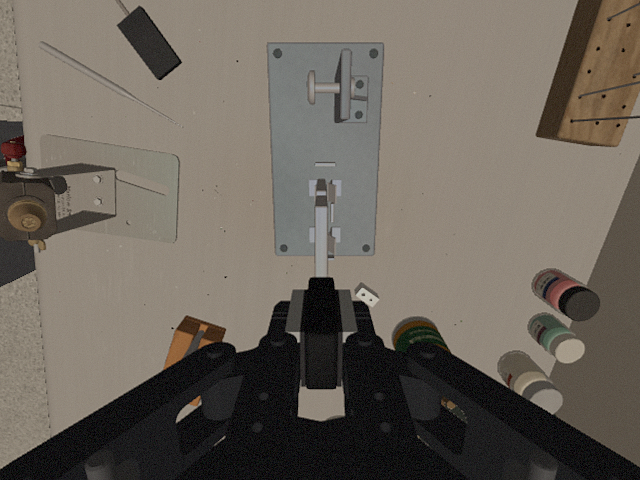

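View pics/side3.png

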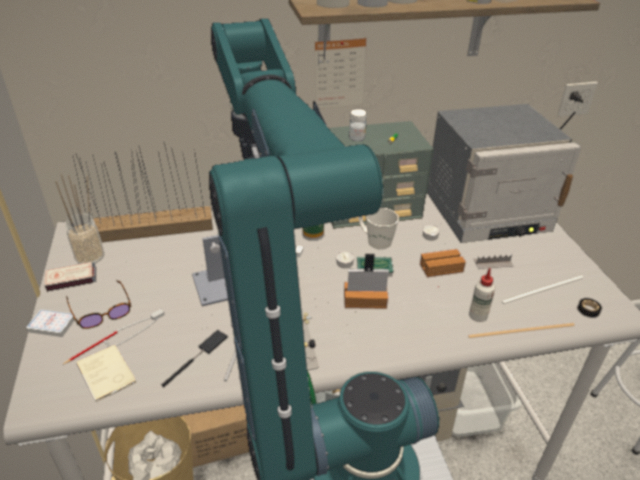

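```bash
python3 - <<'E'
from h import *
img=cv2.imread('pics/wrist3.png')
cv2.imwrite('pics/w3a.png',cv2.resize(img[30:150,260:400],None,fx=5.5,fy=5,interpolation=cv2.INTER_CUBIC)[:, :770])
cv2.imwrite('pics/w3b.png',cv2.resize(img[140:280,260:400],None,fx=4,fy=4,interpolation=cv2.INTER_CUBIC))
E
```

```text
(no output)
```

View pics/w3a.png

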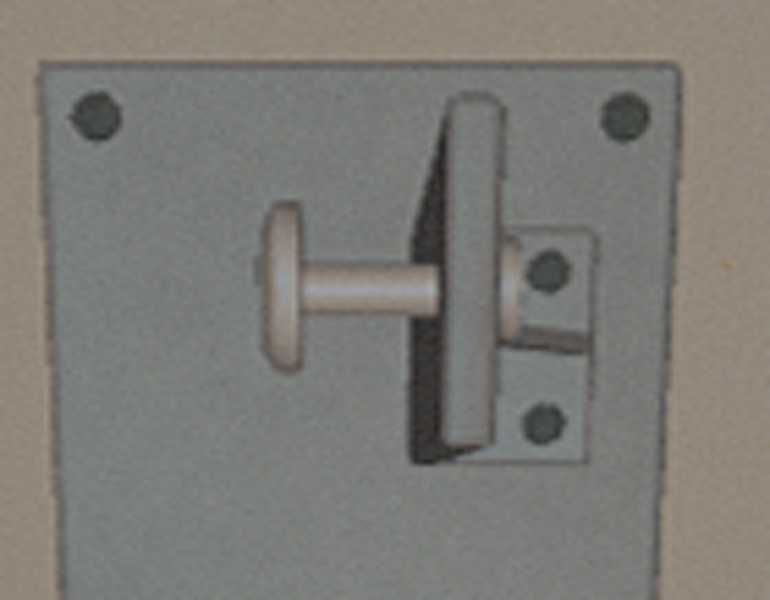

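View pics/w3b.png

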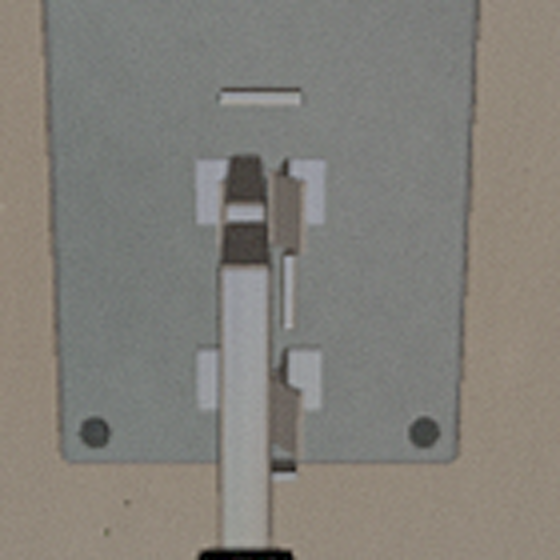

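```bash
python3 - <<'E'
from h import *
np.set_printoptions(precision=4,suppress=True)
w=np.load('w3.npy');W=cam('wrist',{'tcp_pos':w[:3],'tcp_rot':w[3:]})
a=lambda x,y,z:ray(W,(x/5.5+260-.4,y/5+30-.4),z)[:2]
b=lambda x,y,z:ray(W,(x/4+260-.4,y/4+140-.4),z)[:2]
C=np.array([a(38,62,.012),a(680,65,.012),b(457,461,.012),b(66,461,.012)])
print(C,np.linalg.norm(np.diff(C,axis=0),axis=1));c=C.mean(0)
ey=(C[0]-C[3])+(C[1]-C[2]);yaw=np.arctan2(-ey[0],ey[1])
ex=C[1]-C[0]+C[2]-C[3];print('ctr',c,'yaw',yaw,np.arctan2(ex[1],ex[0]))
R=np.array([[np.cos(yaw),-np.sin(yaw)],[np.sin(yaw),np.cos(yaw)]])
print('pin pred',c+R@[0,.065],'clip',c+R@[0,-.065])
L=lambda p:(p-c)@R
h,p=a(302,290,.135),a(438,290,.135);print('head/post pts in rack',L(h),L(p),'mid',(h+p)/2)
print('pin edges y',L(a(370,265,.135)),L(a(370,313,.135)))
print('post top',[L(a(*q,.155)) for q in((443,120),(443,440),(475,95),(470,445))])
print('stop', L(b(260,97,.026)),'clip bases',[L(b(*q,.012)) for q in((197,190),(325,190),(197,380),(322,380))])
Rt=Ro.from_quat(w[3:]).as_matrix()
e=[b(220,264,.2945),b(270,264,.2945)]
print('plate mouth edge rel tcp in tool (y, -z)',[((np.r_[q,.2945]-w[:3])@Rt) for q in e])
E
```

```text
[[0.5154 0.2876]
 [0.6416 0.3065]
 [0.6795 0.0635]
 [0.5543 0.0442]] [0.1276 0.2459 0.1268]
ctr [0.5977 0.1755] yaw 0.15650720341764596 0.1504302950469272
pin pred [0.5876 0.2397] clip [0.6078 0.1113]
head/post pts in rack [-0.0097  0.0644] [0.0104 0.0643] mid [0.588 0.239]
pin edges y [0.0003 0.0681] [0.0003 0.0609]
post top [array([0.0098, 0.0855]), array([0.0104, 0.0406]), array([0.0141, 0.0888]), array([0.0142, 0.0398])]
stop [-0.0005 -0.006 ] clip bases [array([-0.0197, -0.0351]), array([ 0.0195, -0.0353]), array([-0.0205, -0.0957]), array([ 0.0193, -0.0958])]
plate mouth edge rel tcp in tool (y, -z) [array([ 0.013 , -0.003 , -0.0448]), array([ 0.013 ,  0.0025, -0.0448])]
```

play_rows(
  commands=[
    {"x":0,"y":1.5,"z":-2,"wx":0,"wy":0,"wz":0.2,"fingers":0},
    {"x":0,"y":1.5,"z":-3,"wx":0,"wy":0,"wz":0,"fingers":0},
    {"x":0,"y":0,"z":-3,"wx":0,"wy":0,"wz":0,"fingers":0},
    {"x":0,"y":0,"z":-2.35,"wx":0,"wy":0,"wz":0,"fingers":0},
    {"x":0,"y":0,"z":-1.5,"wx":0,"wy":0,"wz":0,"fingers":0},
    {"x":0,"y":0,"z":-0.5,"wx":0,"wy":0,"wz":0,"fingers":0},
    {"x":0,"y":0,"z":0,"wx":0,"wy":0,"wz":0,"fingers":0},
    {"x":0,"y":0,"z":0,"wx":0,"wy":0,"wz":0,"fingers":0},
  ],
)

```text
time_s: 6.8
tcp_pos: [0.6011, 0.1603, 0.1856]
tcp_rot: [0.46, 0.537, -0.459, 0.538]
contact_force: [-0.2, -0.6, -1.5]
grip_width: 0.0115
```

```bash
python3 - <<'E'
from h import *
s=env.get_state();print(s['tcp_pos'],s['time_s'],s['contact_force'],s['grip_width'],Ro.from_quat(s['tcp_rot']).as_matrix()[:,1])
W=cam('wrist',s)
for n in('wrist','top'): cv2.imwrite(f'pics/{n}4.png',viewer.read_camera(n))
t=cv2.imread('pics/top4.png');cv2.imwrite('pics/t4z.png',cv2.resize(t[150:270,150:310],None,fx=4,fy=4,interpolation=cv2.INTER_CUBIC))
E
```

```text
[0.60113205 0.16032596 0.18564326] 6.8 [-0.21178063 -0.63300963 -1.45414435] 0.011451148764471519 [0.98778359 0.15580056 0.00312508]
```

View pics/wrist4.png

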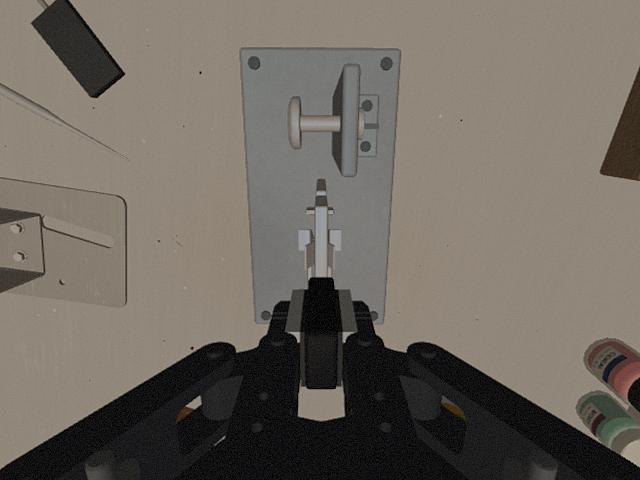

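View pics/t4z.png

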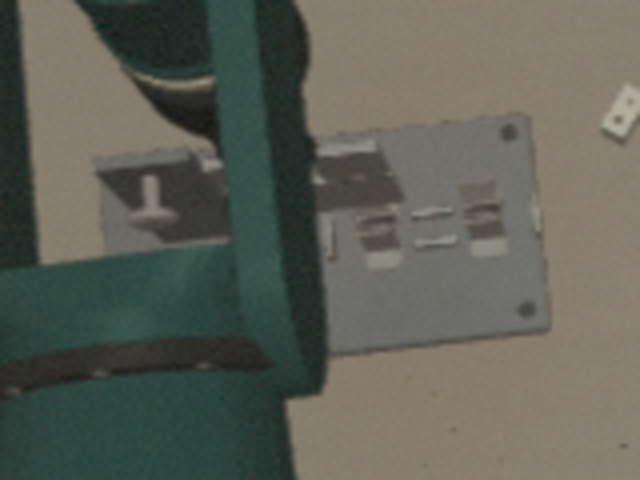

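play_rows(
  commands=[
    {"x":-0.15,"y":0.9,"z":-0.15,"wx":0,"wy":0,"wz":0,"fingers":0},
    {"x":-0.25,"y":1.5,"z":0,"wx":0,"wy":0,"wz":0,"fingers":0},
    {"x":-0.25,"y":1.5,"z":0,"wx":0,"wy":0,"wz":0,"fingers":0},
    {"x":-0.25,"y":1.5,"z":0,"wx":0,"wy":0,"wz":0,"fingers":0},
    {"x":-0.25,"y":1.5,"z":0,"wx":0,"wy":0,"wz":0,"fingers":0},
    {"x":-0.16,"y":0.97,"z":0,"wx":0,"wy":0,"wz":0,"fingers":0},
    {"x":0,"y":0,"z":0,"wx":0,"wy":0,"wz":0,"fingers":0},
    {"x":0,"y":0,"z":0,"wx":0,"wy":0,"wz":0,"fingers":0},
  ],
)

```text
time_s: 7.7
tcp_pos: [0.5871, 0.2391, 0.1822]
tcp_rot: [0.459, 0.538, -0.459, 0.538]
contact_force: [0.4, -0.2, -2.3]
grip_width: 0.0113
```

```bash
python3 - <<'E'
from h import *
s=env.get_state();print(s['tcp_pos'],s['time_s'],s['contact_force'],s['grip_width'],Ro.from_quat(s['tcp_rot']).as_matrix()[:,1])
for n in('wrist','top'): cv2.imwrite(f'pics/{n}5.png',viewer.read_camera(n))
E
```

```text
[0.58710342 0.23909844 0.18223939] 7.7 [ 0.40075167 -0.2156331  -2.3422235 ] 0.011296845345494418 [ 9.87683651e-01  1.56464068e-01 -4.55186776e-05]
```

View pics/wrist5.png

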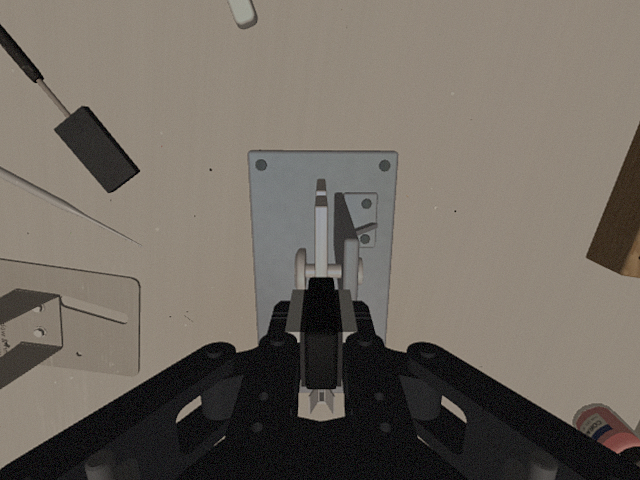

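play_rows(
  commands=[
    {"x":0.1,"y":0,"z":-0.4,"wx":0,"wy":0,"wz":0,"fingers":0},
    {"x":0,"y":0,"z":-0.4,"wx":0,"wy":0,"wz":0,"fingers":0},
    {"x":0,"y":0,"z":-0.3,"wx":0,"wy":0,"wz":0,"fingers":0},
    {"x":0,"y":0,"z":-0.2,"wx":0,"wy":0,"wz":0,"fingers":0},
    {"x":0,"y":0,"z":-0.1,"wx":0,"wy":0,"wz":0,"fingers":0},
    {"x":0,"y":0,"z":0,"wx":0,"wy":0,"wz":0,"fingers":0},
    {"x":0,"y":0,"z":0,"wx":0,"wy":0,"wz":0,"fingers":0},
    {"x":0,"y":0,"z":0,"wx":0,"wy":0,"wz":0,"fingers":0},
  ],
)

```text
time_s: 8.6
tcp_pos: [0.5883, 0.239, 0.1686]
tcp_rot: [0.46, 0.537, -0.459, 0.538]
contact_force: [0.3, 0.5, -2.1]
grip_width: 0.0114
```

play_rows(
  commands=[
    {"x":0,"y":0,"z":-0.1,"wx":0,"wy":0,"wz":0,"fingers":0},
    {"x":0,"y":0,"z":-0.1,"wx":0,"wy":0,"wz":0,"fingers":0},
    {"x":0,"y":0,"z":0,"wx":0,"wy":0,"wz":0,"fingers":0},
    {"x":0,"y":0,"z":0,"wx":0,"wy":0,"wz":0,"fingers":0},
    {"x":0,"y":0,"z":0,"wx":0,"wy":0,"wz":0,"fingers":0},
    {"x":0,"y":0,"z":0,"wx":0,"wy":0,"wz":0,"fingers":0},
    {"x":0,"y":0,"z":0,"wx":0,"wy":0,"wz":0,"fingers":0},
    {"x":0,"y":0,"z":0,"wx":0,"wy":0,"wz":0,"fingers":0},
  ],
)

```text
time_s: 9.4
tcp_pos: [0.5883, 0.239, 0.1667]
tcp_rot: [0.46, 0.537, -0.459, 0.538]
contact_force: [-0.5, 0.8, 0.0]
grip_width: 0.0114
```

play_rows(
  commands=[
    {"x":0,"y":0,"z":0,"wx":0,"wy":0,"wz":0,"fingers":1.4},
    {"x":0,"y":0,"z":0,"wx":0,"wy":0,"wz":0,"fingers":2},
    {"x":0,"y":0,"z":0,"wx":0,"wy":0,"wz":0,"fingers":3},
    {"x":0,"y":0,"z":0,"wx":0,"wy":0,"wz":0,"fingers":4},
    {"x":0,"y":0,"z":0,"wx":0,"wy":0,"wz":0,"fingers":4},
    {"x":0,"y":0,"z":0,"wx":0,"wy":0,"wz":0,"fingers":4},
    {"x":0,"y":0,"z":0,"wx":0,"wy":0,"wz":0,"fingers":4},
    {"x":0,"y":0,"z":0,"wx":0,"wy":0,"wz":0,"fingers":4},
  ],
)

```text
time_s: 10.2
tcp_pos: [0.5882, 0.2389, 0.1663]
tcp_rot: [0.459, 0.538, -0.459, 0.538]
contact_force: [-0.0, -0.6, 0.7]
grip_width: 0.0399
```

play_rows(
  commands=[
    {"x":0,"y":0,"z":1,"wx":0,"wy":0,"wz":0,"fingers":4},
    {"x":0,"y":0,"z":2,"wx":0,"wy":0,"wz":0,"fingers":4},
    {"x":0,"y":0,"z":3,"wx":0,"wy":0,"wz":0,"fingers":5},
    {"x":0,"y":0,"z":4,"wx":0,"wy":0,"wz":0,"fingers":6},
    {"x":0,"y":-2,"z":4,"wx":0,"wy":0,"wz":0,"fingers":8.5},
    {"x":-1,"y":-4,"z":0,"wx":0,"wy":0,"wz":-3,"fingers":8.5},
    {"x":-1,"y":-4.5,"z":0,"wx":0,"wy":0,"wz":-3,"fingers":8.5},
    {"x":-1,"y":-4.5,"z":0,"wx":0,"wy":0,"wz":-3,"fingers":8.5},
  ],
)

```text
time_s: 11.0
tcp_pos: [0.5579, 0.0878, 0.3079]
tcp_rot: [0.501, 0.499, -0.5, 0.5]
contact_force: [0.3, -0.0, -0.3]
grip_width: 0.0848
```

```bash
python3 - <<'E'
from h import *
s=env.get_state();print(s['tcp_pos'],s['time_s'],s['contact_force'],s['grip_width'],Ro.from_quat(s['tcp_rot']).as_matrix()[:,1])
for n in('wrist','top','side'): cv2.imwrite(f'pics/{n}6.png',viewer.read_camera(n))
E
```

```text
[0.55786529 0.08781403 0.30790101] 11.0 [ 0.28701514 -0.00635295 -0.29276512] 0.08480627359233218 [ 0.99999536 -0.00156767  0.00261175]
```

View pics/wrist6.png

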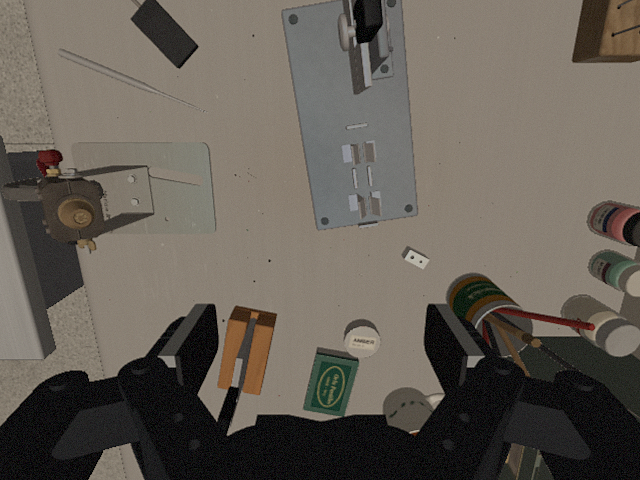

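View pics/top6.png

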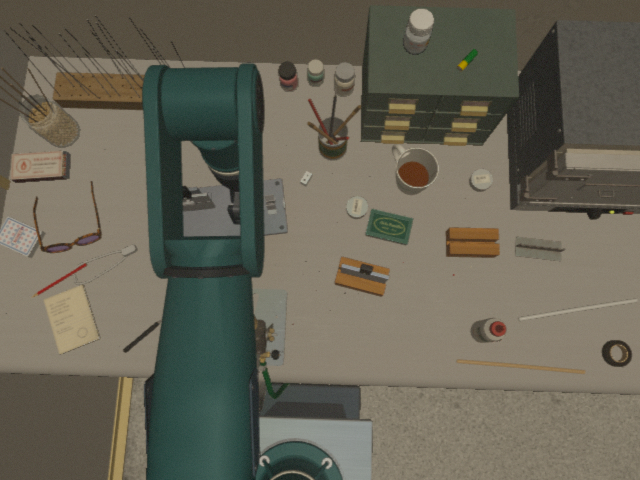

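play_rows(
  commands=[
    {"x":-1.6,"y":-4,"z":0,"wx":0,"wy":0,"wz":-3,"fingers":8.5},
    {"x":-2,"y":-4.5,"z":0,"wx":0,"wy":0,"wz":-3,"fingers":8.5},
    {"x":-2,"y":-4.5,"z":0,"wx":0,"wy":0,"wz":-3,"fingers":8.5},
    {"x":-2,"y":-4.5,"z":0,"wx":0,"wy":0,"wz":-3,"fingers":8.5},
    {"x":-2,"y":-3.8,"z":0,"wx":0,"wy":0,"wz":-2,"fingers":8.5},
    {"x":0,"y":0,"z":0,"wx":0,"wy":0,"wz":0,"fingers":8.5},
    {"x":0,"y":0,"z":0,"wx":0,"wy":0,"wz":0,"fingers":8.5},
    {"x":0,"y":0,"z":0,"wx":0,"wy":0,"wz":0,"fingers":8.5},
  ],
)

```text
time_s: 11.95
tcp_pos: [0.463, -0.1227, 0.3066]
tcp_rot: [0.557, 0.436, -0.556, 0.436]
contact_force: [0.4, -0.5, 0.7]
grip_width: 0.0852
```

```bash
python3 - <<'E'
from h import *
s=env.get_state();print(s['tcp_pos'],s['time_s'],s['contact_force'],s['grip_width'],Ro.from_quat(s['tcp_rot']).as_matrix()[:,1])
np.save('w7.npy',np.r_[s['tcp_pos'],s['tcp_rot']])
for n in('wrist','side'): cv2.imwrite(f'pics/{n}7.png',viewer.read_camera(n))
i=cv2.imread('pics/side7.png');j=cv2.imread('pics/wrist7.png')
cv2.imwrite('pics/z7.png',np.hstack([cv2.resize(i[215:315,180:310],(390,300),interpolation=cv2.INTER_CUBIC),cv2.resize(i[240:340,330:460],(390,300),interpolation=cv2.INTER_CUBIC)]))
cv2.imwrite('pics/w7z.png',cv2.resize(j[140:280,250:400],None,fx=4,fy=4,interpolation=cv2.INTER_CUBIC))
E
```

```text
[ 0.46296851 -0.12271325  0.30661521] 11.95 [ 0.36681168 -0.45946591  0.68870291] 0.08517703654160032 [ 9.70760250e-01 -2.40050329e-01  6.14363125e-04]
```

View pics/wrist7.png

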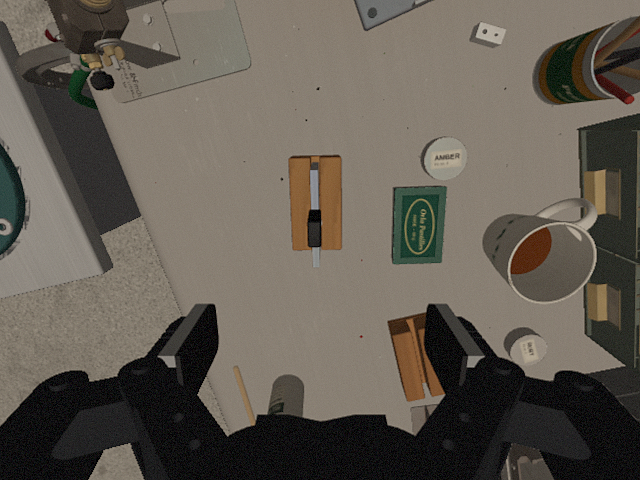

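View pics/z7.png

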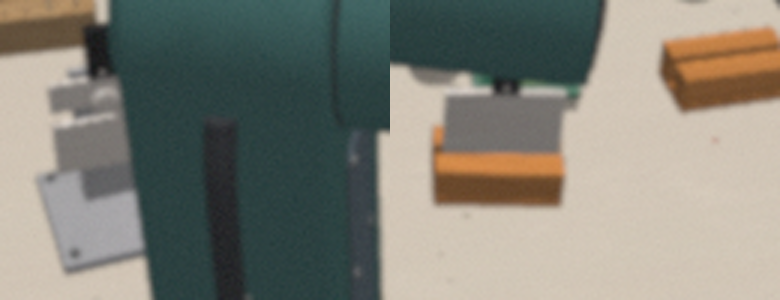

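View pics/w7z.png

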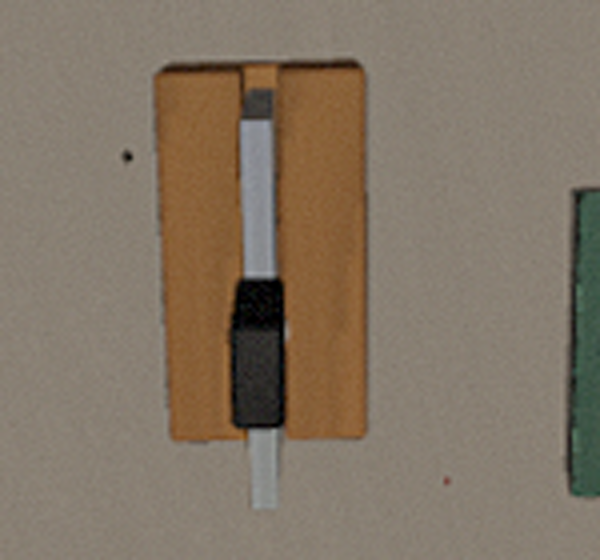

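```bash
python3 - <<'E'
from h import *
np.set_printoptions(precision=4,suppress=True)
w=np.load('w7.npy');W=cam('wrist',{'tcp_pos':w[:3],'tcp_rot':w[3:]})
Rt=Ro.from_quat(w[3:]).as_matrix()
def b(x,y,z):
    X=ray(W,(x/4+250-.4,y/4+140-.4),z); t=(X-w[:3])@Rt; return t[1],-t[2]
def show(n,ps,z):
    q=np.array([b(*p,z) for p in ps]);print(n,q.tolist(),q.mean(0))
print('tool yaw',np.arctan2(Rt[1,1],Rt[0,1]),'coords: (toolY ~ across, -toolZ ~ +y)')
np.set_printoptions(precision=4)
show('blk',((155,75),(365,68),(368,437),(172,439)),.04)
show('top',((232,328),(283,328),(284,426),(232,426)),.155)
show('plate edge far',((240,120),(273,120)),.105)
show('plate edge mid',((243,270),(277,270)),.105)
show('plate edge near',((250,507),(277,507)),.105)
show('groove',((243,70),(277,70)),.04)
E
```

```text
tool yaw -0.24241774203005798 coords: (toolY ~ across, -toolZ ~ +y)
blk [[-0.03710570156924576, 0.0462957594339619], [0.021495404959797106, 0.04820217618182165], [0.02419017830033158, -0.060224289256272746], [-0.034863216402190825, -0.06086203703211898]] [-0.0066 -0.0066]
top [[-0.01191765508572269, 0.0025191791364392933], [-0.0011416656644748556, 0.0025194886537436316], [-0.000935178027798568, -0.019251605700981937], [-0.012156433977532778, -0.019252072516225516]] [-0.0065 -0.0084]
plate edge far [[-0.011417099572886813, 0.040656480915911786], [-0.003600342996076799, 0.040656505099806485]] [-0.0075  0.0407]
plate edge mid [[-0.011020625274219053, 0.0045241666243285746], [-0.0027131081079984436, 0.004524343998260443]] [-0.0069  0.0045]
plate edge near [[-0.00975941940144417, -0.05745162022102129], [-0.002816445863224323, -0.057451254558460715]] [-0.0063 -0.0575]
groove [[-0.012523649091398095, 0.047658092153343684], [-0.0030403249634390703, 0.04765806610853273]] [-0.0078  0.0477]
```

play_rows(
  commands=[
    {"x":-0.4,"y":-0.3,"z":-3,"wx":0,"wy":0,"wz":0.5,"fingers":8.5},
    {"x":-0.45,"y":-0.36,"z":-4,"wx":0,"wy":0,"wz":0.5,"fingers":8.5},
    {"x":0,"y":0,"z":-4,"wx":0,"wy":0,"wz":0,"fingers":8.5},
    {"x":0,"y":0,"z":-3,"wx":0,"wy":0,"wz":0,"fingers":8.5},
    {"x":0,"y":0,"z":-2.5,"wx":0,"wy":0,"wz":0,"fingers":8.5},
    {"x":0,"y":0,"z":-1.5,"wx":0,"wy":0,"wz":0,"fingers":8.5},
    {"x":0,"y":0,"z":-0.9,"wx":0,"wy":0,"wz":0,"fingers":8.5},
    {"x":0,"y":0,"z":0,"wx":0,"wy":0,"wz":0,"fingers":8.5},
  ],
)

```text
time_s: 12.85
tcp_pos: [0.4533, -0.1295, 0.116]
tcp_rot: [-0.553, -0.441, 0.554, -0.44]
contact_force: [-0.0, -0.6, -1.1]
grip_width: 0.0846
```

play_rows(
  commands=[
    {"x":0,"y":0,"z":0,"wx":0,"wy":0,"wz":0,"fingers":2},
    {"x":0,"y":0,"z":0,"wx":0,"wy":0,"wz":0,"fingers":1},
    {"x":0,"y":0,"z":0,"wx":0,"wy":0,"wz":0,"fingers":0},
    {"x":0,"y":0,"z":0,"wx":0,"wy":0,"wz":0,"fingers":0},
    {"x":0,"y":0,"z":0,"wx":0,"wy":0,"wz":0,"fingers":0},
    {"x":0,"y":0,"z":0,"wx":0,"wy":0,"wz":0,"fingers":0},
    {"x":0,"y":0,"z":0,"wx":0,"wy":0,"wz":0,"fingers":0},
    {"x":0,"y":0,"z":0,"wx":0,"wy":0,"wz":0,"fingers":0},
  ],
  newtons=100,
)

```text
time_s: 13.65
tcp_pos: [0.4542, -0.1309, 0.118]
tcp_rot: [0.554, 0.439, -0.553, 0.441]
contact_force: [-0.2, 0.1, 3.0]
grip_width: 0.0108
```

play_rows(
  commands=[
    {"x":0,"y":0,"z":1,"wx":0,"wy":0,"wz":0,"fingers":0},
    {"x":0,"y":0,"z":3,"wx":0,"wy":0,"wz":0,"fingers":0},
    {"x":0,"y":0,"z":4.5,"wx":0,"wy":0,"wz":0,"fingers":0},
    {"x":0,"y":0,"z":4.5,"wx":0,"wy":0,"wz":0,"fingers":0},
    {"x":1,"y":2,"z":4,"wx":0,"wy":0,"wz":0,"fingers":0},
    {"x":2.2,"y":3.4,"z":2,"wx":0,"wy":0,"wz":3,"fingers":0},
    {"x":2.2,"y":3.4,"z":0,"wx":0,"wy":0,"wz":4,"fingers":0},
    {"x":2.2,"y":3.4,"z":0,"wx":0,"wy":0,"wz":4,"fingers":0},
  ],
)

```text
time_s: 14.45
tcp_pos: [0.5299, -0.0075, 0.3083]
tcp_rot: [-0.508, -0.491, 0.508, -0.492]
contact_force: [0.2, 0.3, -2.1]
grip_width: 0.0105
```

play_rows(
  commands=[
    {"x":2.2,"y":3.4,"z":0,"wx":0,"wy":0,"wz":4,"fingers":0},
    {"x":2.2,"y":3.4,"z":0,"wx":0,"wy":0,"wz":4,"fingers":0},
    {"x":2.2,"y":3.2,"z":0,"wx":0,"wy":0,"wz":2.8,"fingers":0},
    {"x":1.1,"y":2,"z":0,"wx":0,"wy":0,"wz":0,"fingers":0},
    {"x":0,"y":0,"z":0,"wx":0,"wy":0,"wz":0,"fingers":0},
    {"x":0,"y":0,"z":0,"wx":0,"wy":0,"wz":0,"fingers":0},
    {"x":0,"y":0,"z":0,"wx":0,"wy":0,"wz":0,"fingers":0},
    {"x":0,"y":0,"z":0,"wx":0,"wy":0,"wz":0,"fingers":0},
  ],
)

```text
time_s: 15.25
tcp_pos: [0.6062, 0.1103, 0.3076]
tcp_rot: [0.461, 0.536, -0.461, 0.536]
contact_force: [-0.7, -0.1, -2.8]
grip_width: 0.0114
```

```bash
python3 - <<'E'
from h import *
s=env.get_state();print(s['tcp_pos'],s['time_s'],s['contact_force'],s['grip_width'],Ro.from_quat(s['tcp_rot']).as_matrix()[:,1])
np.save('w8.npy',np.r_[s['tcp_pos'],s['tcp_rot']])
cv2.imwrite('pics/wrist8.png',viewer.read_camera('wrist'))
j=cv2.imread('pics/wrist8.png')
cv2.imwrite('pics/w8z.png',cv2.resize(j[20:290,220:430],None,fx=2.8,fy=2.2,interpolation=cv2.INTER_CUBIC))
E
```

```text
[0.60618505 0.11027524 0.30763239] 15.25 [-0.72323458 -0.13411789 -2.75561269] 0.011405195836609375 [ 9.88538962e-01  1.50965872e-01 -1.62880367e-04]
```

View pics/wrist8.png

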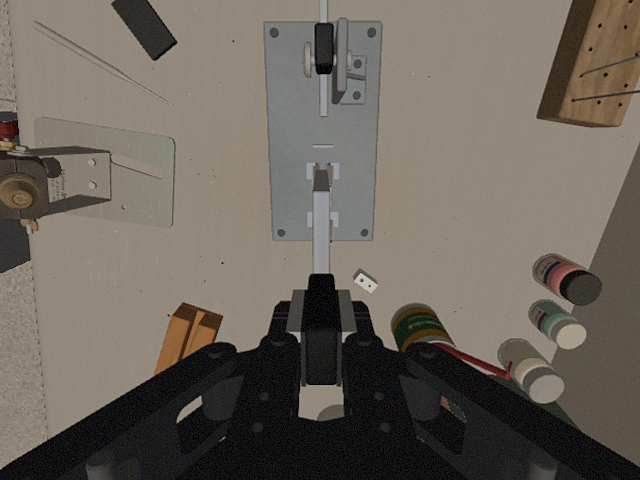

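View pics/w8z.png

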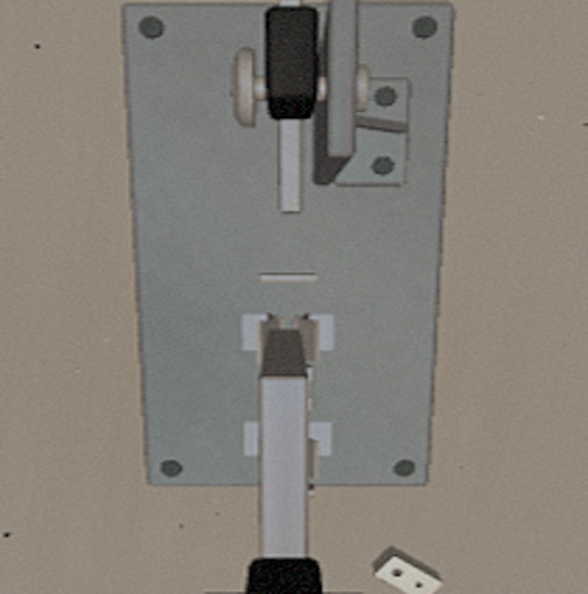

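```bash
python3 - <<'E'
from h import *
np.set_printoptions(precision=4,suppress=True)
w=np.load('w8.npy');W=cam('wrist',{'tcp_pos':w[:3],'tcp_rot':w[3:]})
a=lambda x,y,z:ray(W,(x/2.8+220-.4,y/2.2+20-.4),z)[:2]
C=np.array([a(124,4,.012),a(452,4,.012),a(427,485,.012),a(149,485,.012)])
c=C.mean(0);ey=(C[0]-C[3])+(C[1]-C[2]);yaw=np.arctan2(-ey[0],ey[1]);print(C,c,yaw)
clipm=np.mean([a(*q,.012) for q in((242,332),(334,332),(243,438),(331,438))],0);print('clip from feet',clipm)
R=np.array([[np.cos(yaw),-np.sin(yaw)],[np.sin(yaw),np.cos(yaw)]]);print('clip from ctr',c+R@[0,-.065])
Rt=Ro.from_quat(w[3:]).as_matrix();zt=w[2]-.108+.095
for q in((260,377),(308,377)):print(((np.r_[a(*q,zt),zt]-w[:3])@Rt)[1:])
for q in((266,331),(304,331)):print('bottom',((np.r_[a(*q,zt-.095),zt-.095]-w[:3])@Rt)[1:])
print('hung plate -y edge rack coords',(a(290,211,.154)-c)@R,'block top',(a(293,105,.204)-c)@R)
E
```

```text
[[0.5166 0.2872]
 [0.6412 0.3062]
 [0.6793 0.0629]
 [0.5536 0.0437]] [0.5977 0.175 ] 0.15286268291176242
clip from feet [0.6074 0.1106]
clip from ctr [0.6076 0.1107]
[-0.0039 -0.0513]
[ 0.0035 -0.0513]
bottom [-0.0047 -0.0503]
bottom [ 0.0047 -0.0503]
hung plate -y edge rack coords [0.0001 0.0222] block top [0.0005 0.0487]
```

play_rows(
  commands=[
    {"x":0.13,"y":-0.03,"z":-2,"wx":0,"wy":0,"wz":0.15,"fingers":0},
    {"x":0,"y":0,"z":-3.5,"wx":0,"wy":0,"wz":0,"fingers":0},
    {"x":0,"y":0,"z":-3.5,"wx":0,"wy":0,"wz":0,"fingers":0},
    {"x":0,"y":0,"z":-2.5,"wx":0,"wy":0,"wz":0,"fingers":0},
    {"x":0,"y":0,"z":-1,"wx":0,"wy":0,"wz":0,"fingers":0},
    {"x":0,"y":0,"z":-0.5,"wx":0,"wy":0,"wz":0,"fingers":0},
    {"x":0,"y":0,"z":0,"wx":0,"wy":0,"wz":0,"fingers":0},
    {"x":0,"y":0,"z":0,"wx":0,"wy":0,"wz":0,"fingers":0},
  ],
)

```text
time_s: 16.1
tcp_pos: [0.609, 0.111, 0.1796]
tcp_rot: [0.461, 0.536, -0.459, 0.538]
contact_force: [-0.2, 0.7, -2.3]
grip_width: 0.0108
```

```bash
python3 - <<'E'
from h import *
s=env.get_state();print(s['tcp_pos'],s['time_s'],s['contact_force'],s['grip_width'],Ro.from_quat(s['tcp_rot']).as_matrix()[:,1])
for n in ('wrist','top'):cv2.imwrite(f'pics/{n}9.png',viewer.read_camera(n))
j=cv2.imread('pics/wrist9.png');t=cv2.imread('pics/top9.png')
cv2.imwrite('pics/w9z.png',np.hstack([cv2.resize(j[20:290,220:430],(420,540),interpolation=cv2.INTER_CUBIC),cv2.resize(t[165:255,240:300],(360,540),interpolation=cv2.INTER_CUBIC)]))
E
```

```text
[0.60896065 0.11098771 0.17961416] 16.1 [-0.23083179  0.66255284 -2.27666301] 0.010800931398853221 [0.9879336  0.15483065 0.00383074]
```

View pics/w9z.png

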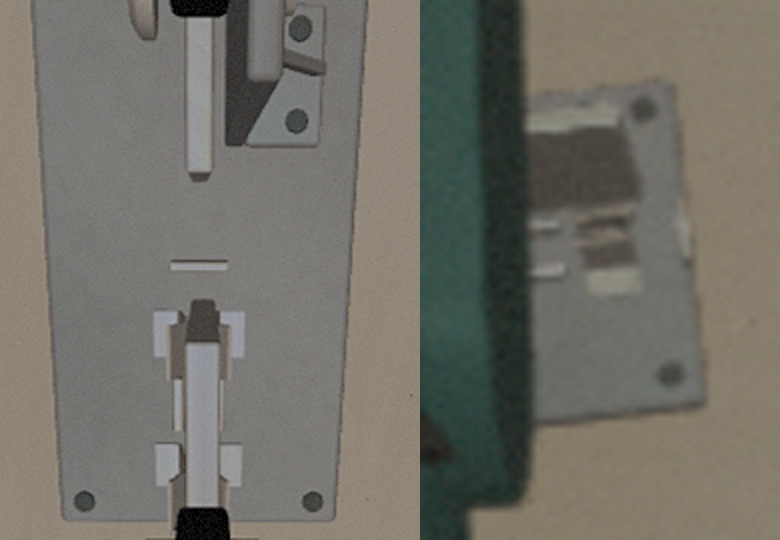

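play_rows(
  commands=[
    {"x":-0.15,"y":-0.1,"z":0,"wx":0,"wy":0,"wz":0,"fingers":0},
    {"x":0,"y":0,"z":-0.5,"wx":0,"wy":0,"wz":0,"fingers":0},
    {"x":0,"y":0,"z":-0.5,"wx":0,"wy":0,"wz":0,"fingers":0},
    {"x":0,"y":0,"z":-0.5,"wx":0,"wy":0,"wz":0,"fingers":0},
    {"x":0,"y":0,"z":-0.5,"wx":0,"wy":0,"wz":0,"fingers":0},
    {"x":0,"y":0,"z":-0.3,"wx":0,"wy":0,"wz":0,"fingers":0},
    {"x":0,"y":0,"z":0,"wx":0,"wy":0,"wz":0,"fingers":0},
    {"x":0,"y":0,"z":0,"wx":0,"wy":0,"wz":0,"fingers":0},
  ],
)

```text
time_s: 17.0
tcp_pos: [0.6067, 0.1101, 0.1545]
tcp_rot: [0.46, 0.537, -0.459, 0.538]
contact_force: [1.0, -0.2, -2.8]
grip_width: 0.011
```

play_rows(
  commands=[
    {"x":0.05,"y":0,"z":-0.4,"wx":0,"wy":0,"wz":0,"fingers":0},
    {"x":0,"y":0,"z":-0.4,"wx":0,"wy":0,"wz":0,"fingers":0},
    {"x":0,"y":0,"z":-0.5,"wx":0,"wy":0,"wz":0,"fingers":0},
    {"x":0,"y":0,"z":-0.5,"wx":0,"wy":0,"wz":0,"fingers":0},
    {"x":0,"y":0,"z":-0.5,"wx":0,"wy":0,"wz":0,"fingers":0},
    {"x":0,"y":0,"z":-0.4,"wx":0,"wy":0,"wz":0,"fingers":0},
    {"x":0,"y":0,"z":-0.2,"wx":0,"wy":0,"wz":0,"fingers":0},
    {"x":0,"y":0,"z":0,"wx":0,"wy":0,"wz":0,"fingers":0},
  ],
)

```text
time_s: 17.8
tcp_pos: [0.6076, 0.11, 0.1268]
tcp_rot: [0.46, 0.537, -0.459, 0.538]
contact_force: [-0.1, 0.2, 3.4]
grip_width: 0.0111
```

play_rows(
  commands=[
    {"x":0,"y":0,"z":-0.3,"wx":0,"wy":0,"wz":0,"fingers":0},
    {"x":0,"y":0,"z":-0.3,"wx":0,"wy":0,"wz":0,"fingers":0},
    {"x":0,"y":0,"z":-0.1,"wx":0,"wy":0,"wz":0,"fingers":0},
    {"x":0,"y":0,"z":0,"wx":0,"wy":0,"wz":0,"fingers":0},
    {"x":0,"y":0,"z":0,"wx":0,"wy":0,"wz":0,"fingers":0},
    {"x":0,"y":0,"z":0,"wx":0,"wy":0,"wz":0,"fingers":0},
    {"x":0,"y":0,"z":0,"wx":0,"wy":0,"wz":0,"fingers":0},
    {"x":0,"y":0,"z":0,"wx":0,"wy":0,"wz":0,"fingers":0},
  ],
)

```text
time_s: 18.6
tcp_pos: [0.6077, 0.11, 0.12]
tcp_rot: [0.46, 0.537, -0.459, 0.538]
contact_force: [-0.4, 1.3, 6.3]
grip_width: 0.0108
```

play_rows(
  commands=[
    {"x":0,"y":0,"z":-0.1,"wx":0,"wy":0,"wz":0,"fingers":0},
    {"x":0,"y":0,"z":-0.1,"wx":0,"wy":0,"wz":0,"fingers":0},
    {"x":0,"y":0,"z":0,"wx":0,"wy":0,"wz":0,"fingers":0},
    {"x":0,"y":0,"z":0,"wx":0,"wy":0,"wz":0,"fingers":0},
    {"x":0,"y":0,"z":0,"wx":0,"wy":0,"wz":0,"fingers":0},
    {"x":0,"y":0,"z":0,"wx":0,"wy":0,"wz":0,"fingers":0},
    {"x":0,"y":0,"z":0,"wx":0,"wy":0,"wz":0,"fingers":0},
    {"x":0,"y":0,"z":0,"wx":0,"wy":0,"wz":0,"fingers":0},
  ],
)

```text
time_s: 19.4
tcp_pos: [0.6079, 0.1101, 0.1199]
tcp_rot: [0.461, 0.536, -0.459, 0.538]
contact_force: [-2.4, 0.6, 12.9]
grip_width: 0.011
```

play_rows(
  commands=[
    {"x":0,"y":0,"z":0.2,"wx":0,"wy":0,"wz":0,"fingers":0},
    {"x":0,"y":0,"z":0,"wx":0,"wy":0,"wz":0,"fingers":1.4},
    {"x":0,"y":0,"z":0,"wx":0,"wy":0,"wz":0,"fingers":2.5},
    {"x":0,"y":0,"z":0,"wx":0,"wy":0,"wz":0,"fingers":4},
    {"x":0,"y":0,"z":0,"wx":0,"wy":0,"wz":0,"fingers":5},
    {"x":0,"y":0,"z":0,"wx":0,"wy":0,"wz":0,"fingers":5},
    {"x":0,"y":0,"z":0,"wx":0,"wy":0,"wz":0,"fingers":5},
    {"x":0,"y":0,"z":0,"wx":0,"wy":0,"wz":0,"fingers":5},
  ],
)

```text
time_s: 20.2
tcp_pos: [0.607, 0.1101, 0.1183]
tcp_rot: [0.46, 0.537, -0.46, 0.537]
contact_force: [-0.3, 1.1, -0.6]
grip_width: 0.0501
```

play_rows(
  commands=[
    {"x":0,"y":0,"z":1,"wx":0,"wy":0,"wz":0,"fingers":5},
    {"x":0,"y":0,"z":3,"wx":0,"wy":0,"wz":0,"fingers":5},
    {"x":0,"y":0,"z":4,"wx":0,"wy":0,"wz":0,"fingers":5},
    {"x":0,"y":0,"z":4.5,"wx":0,"wy":0,"wz":0,"fingers":5},
    {"x":0,"y":0,"z":4,"wx":0,"wy":0,"wz":0,"fingers":5},
    {"x":0,"y":-2,"z":2,"wx":0,"wy":0,"wz":0,"fingers":5},
    {"x":0,"y":-2,"z":0,"wx":0,"wy":0,"wz":0,"fingers":5},
    {"x":0,"y":0,"z":0,"wx":0,"wy":0,"wz":0,"fingers":5},
  ],
)

```text
time_s: 21.0
tcp_pos: [0.6074, 0.0681, 0.3058]
tcp_rot: [0.461, 0.535, -0.46, 0.538]
contact_force: [-0.2, -0.5, 0.4]
grip_width: 0.0498
```

```bash
python3 - <<'E'
from h import *
s=env.get_state();print(s['tcp_pos'],s['time_s'],s['contact_force'],s['grip_width'])
np.save('w10.npy',np.r_[s['tcp_pos'],s['tcp_rot']])
for n in ('wrist','top','side'):cv2.imwrite(f'pics/{n}10.png',viewer.read_camera(n))
j=cv2.imread('pics/wrist10.png')
cv2.imwrite('pics/w10z.png',cv2.resize(j[0:280,220:430],None,fx=2,fy=2,interpolation=cv2.INTER_CUBIC))
E
```

```text
[0.60742108 0.06808524 0.3058472 ] 21.0 [-0.19124683 -0.47871747  0.3831871 ] 0.04983646764232099
```

View pics/w10z.png

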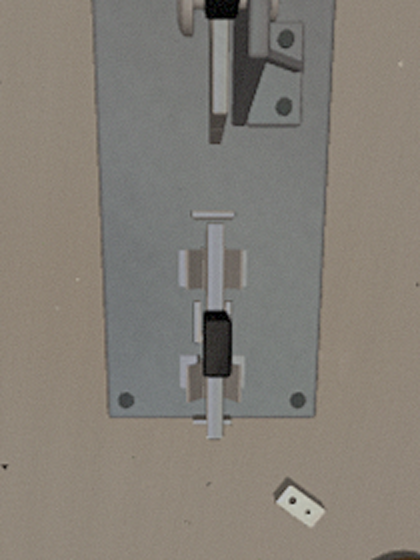

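View pics/side10.png

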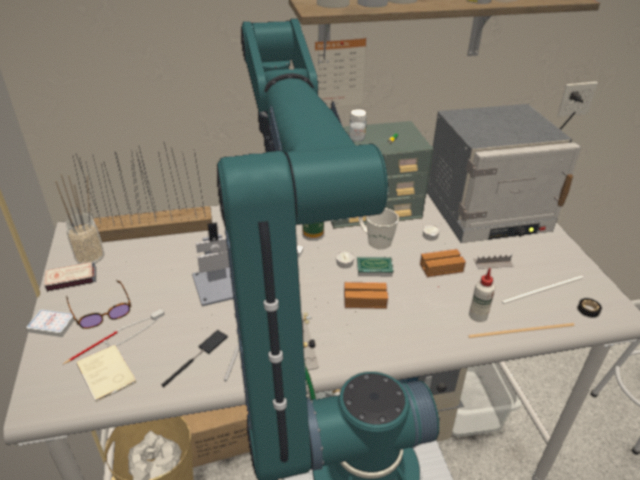

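play_rows(
  commands=[
    {"x":0,"y":-4.5,"z":0,"wx":0,"wy":0,"wz":0,"fingers":5},
    {"x":-1,"y":-4.5,"z":0,"wx":0,"wy":0,"wz":0,"fingers":5},
    {"x":-1,"y":-4.5,"z":0,"wx":0,"wy":0,"wz":0,"fingers":5},
    {"x":-1,"y":-4.5,"z":0,"wx":0,"wy":0,"wz":0,"fingers":5},
    {"x":-1,"y":-4.5,"z":0,"wx":0,"wy":0,"wz":0,"fingers":5},
    {"x":-1,"y":-4.5,"z":0,"wx":0,"wy":0,"wz":0,"fingers":5},
    {"x":0,"y":0,"z":0,"wx":0,"wy":0,"wz":0,"fingers":5},
    {"x":0,"y":0,"z":0,"wx":0,"wy":0,"wz":0,"fingers":5},
  ],
)

```text
time_s: 21.95
tcp_pos: [0.5568, -0.2, 0.3024]
tcp_rot: [0.46, 0.538, -0.46, 0.536]
contact_force: [0.2, 0.6, 0.7]
grip_width: 0.0499
```

```bash
python3 - <<'E'
from h import *
np.set_printoptions(precision=4,suppress=True)
w=np.load('w10.npy');W=cam('wrist',{'tcp_pos':w[:3],'tcp_rot':w[3:]})
a=lambda x,y,z:ray(W,(x/2+220-.4,y/2-.4),z)[:2]
c=np.array([.5977,.1752]);y=.154;R=np.array([[np.cos(y),-np.sin(y)],[np.sin(y),np.cos(y)]])
for q in((215,224),(216,438)):print((a(*q,.107)-c)@R)
print('blk top',[(a(*q,.157)-c)@R for q in((217,321),(217,376))])
print('plate -y',(a(219,114,.154)-c)@R)
for n in('side','top'):cv2.imwrite(f'pics/{n}11.png',viewer.read_camera(n))
i=cv2.imread('pics/side11.png')
cv2.imwrite('pics/s11z.png',cv2.resize(i[205:315,180:310],None,fx=5,fy=5,interpolation=cv2.INTER_CUBIC))
E
```

```text
[-0.0008 -0.0152]
[ 0.0001 -0.1138]
blk top [array([-0.0008, -0.0538]), array([-0.0007, -0.0756])]
plate -y [-0.0004  0.0211]
```

View pics/s11z.png

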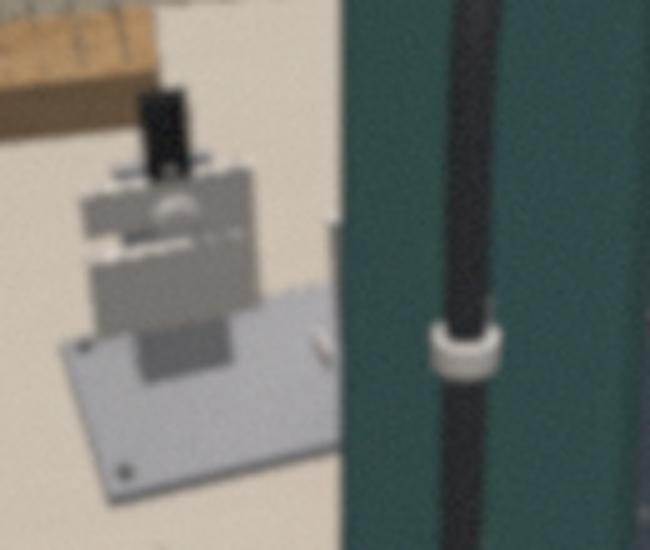

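```bash
python3 - <<'E'
from h import *
print(env.get_state()['qvel'].round(3));print(env.sign_off())
E
```

```text
[ 0.014 -0.006 -0.002 -0.002  0.    -0.003]
the job is handed in; nothing more can be done
None
```

I racked the torch guard and handed the job in at about 22 s of the 59 s limit. The sign-off gives no verdict, so what follows rests on my own checks.

**Slotted plate:** I slid its slot over the pin, lowered it until its weight (about 2 N) came off the gripper, and let go. In the last pictures it hangs level. Its near edge measured 21–22 mm from the rack's centre line (23 expected), and its centre was within 1 mm along the pin.

**Cover panel:** I pushed it down into the clips. It stopped with its underside at about 12 mm, the base height. Commanding 2 mm more did not move it, and the force rose from 6 to 13 N. After release its centre measured within 1 mm of the clip line and within 1 mm of its place along it. It stands upright, and the arm is clear of everything.

**Small disagreements:**
- Lengths measured from the pictures came out 1–2 % short throughout, which is within the 2 mm calibration.
- The side camera's view of the panel was mostly blocked by the arm, so its height rests on the arm's position and force readings plus the wrist picture.
- The panel showed no measurable lean in its block.

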